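Check the mast winch's hand levers

ROBOT

A 7-joint arm with a two-finger parallel gripper is mounted at the origin on the work surface. World frame = base frame: x ahead of the robot, y to its left, z up, the work surface at z = 0. Lengths are in m, angles in rad, forces in N, time in s.
With the tool pointing down it reaches from about 0.425 to 0.975 m from the base axis. Payload 16.7 kg.
Tool frame: the origin (TCP) lies midway between the tips of the shut fingers; the grasp point (between the pads) lies 19 mm behind it; z points along the fingers, y is the direction in which the jaws open and shut (so a half turn about z gives the same grasp; the last joint's range is limited). The gripper opens to 85 mm and grips with 20 to 120 N. Pads are 22 mm wide; open, the fingers measure 114 mm over their backs; the gripper's body (76 mm by 85 mm) begins 54 mm behind the grasp point. The pads swing forward as they close: fully open they stand 13 mm farther back than shut.
Start: joints at [1.018, 0.426, 0.074, 1.606, -0.034, 1.111, -0.067], TCP at [0.265, -0.621, 0.231] pointing down, gripper open.
Joint ranges: [-2.85, 2.85], [-0.5, 2.14], [-1.23, 1.37], [0.21, 2.46], [-1.02, 4.16], [0.16, 2.05], [-2.73, 2.73]. Speed limits (rad/s): [1.89, 1.89, 2.39, 2.39, 3.01, 3.01, 3.01].

INTERFACE

Orientations are given as a unit quaternion [x, y, z, w].
In Python, from plant import readout, vision, job_done gives the robot as it stands. The module is installed in compiled form; this text tells all that it offers.
- The arm moves only by the shell command python3 -m pendant 'ROWS' [OPENING] [FORCE]. ROWS is JSON, a list of rows, each a list of 2 entries, a list of its own where there are three numbers: the shift along the world's x, y, z in m, then the turn, a rotation vector about the world's x, y, z in degrees. In form: [[[dx, dy, dz], [ax, ay, az]], ...]. A call has 1 to 20 rows; each row shifts and turns the pose as measured when the row begins; what a row does not reach is not made up. A row lasts 1/12 s, in which the tool goes at most 41.7 mm and 7.16 degrees, less where a joint would pass 70% of its speed; a pose out of reach is approached as far as the arm can. A call with a gripper value outside its range is refused whole. OPENING is the finger opening in m, from 0 to 0.0854, set as the call begins (- or left out, the last holds). The fingers move at their own pace and stop on an object; FORCE is the grip in N (left out, the last holds). Time passes only in rows, so rows that do not move let the fingers close. It gives the time, the measured TCP pose, the force and the opening at its end, in the units of the state.
- readout.get_state(): the state, without advancing time (a new reading comes with each control period).
- vision.get_image(name): name is "scene" or "top" or "wrist"; returns a dict with "pixels" (480x640x3 uint8, red, green, blue), "fx", "fy", "cx", "cy" (pixels), "D" ([k1, k2, p1, p2, k3] as OpenCV has them; the pictures are not rectified), "T" (4x4, takes a point from camera to world coordinates). Camera axes: x right, y up, looking along -z (the intrinsics and any distortion apply to the point x, -y, -z); pixel columns grow to the right and rows downward; lengths in m; the calibration is good to about 2 mm. A picture is of the moment at which its call begins. There is no depth.
- job_done(): hands the job in, once; it reports no verdict.
The state is a dict: "t": time; "qpos": joint angles; "joint_velocities": joint speeds; "joint_torque": joint torques, N m; "tool_pos": TCP position; "eef_rot": TCP orientation; "ft_force": force on the tool from outside, world axes, zero at the start; "moment": the same for the moment, N m; "width": opening from 0.0 (shut) to 1.0 (fully open).
Only numpy, scipy, OpenCV 4.12 (cv2) and the standard library are available. Lean on these libraries where they do the work, as an engineer would, in place of code of your own. Each camera call takes 0.05 s, during which the arm holds its last target. There are 200 camera calls.

TASK

Check that both hand levers of the mast winch stop short of their bars, using only the outside of the fingers: first press the long brake lever (ball end) fully in against its stop, keep it there for a second and let it spring right back out. Then press the short clutch lever fully in and finish while still holding it against its stop. Press firmly without forcing, do not grip or press on the bars, and leave everything else where it is.

Things in the scene. Friction and masses are not known exactly. Their poses are not given: they have to be found in the camera images.
- brake_stand: bench stand of the brake lever, fixed to the bench: grey base plate 140 x 240 x 12 mm with two uprights (34 x 16 mm, at y = +-105 mm, up to 124 mm) that carry a level handlebar stub. Origin: centre of the plate's underside, on the bench; z up, y along the bar, the lever is on the -x side of the bar and is pressed in towards +x
- brake_bar: handlebar stub of the brake stand: aluminium tube 22 mm thick, 260 mm long, with a black rubber grip 30 mm thick, its axis 110 mm above the bench; a steel clamp carries the lever's pivot 40 mm in front of the bar's axis. Same frame as the stand. Not to be gripped or pressed on
- brake_hinge (a point): the brake lever itself: flat aluminium blade 140 mm long, 12 mm thick, 18 mm high, with a 22 mm ball at its free end; the longer of the two levers. This point lies on the upright hinge axis at the blade's mid-height, 110 mm above the bench and, in the stand's frame, at x = -40 mm, y = +75 mm; the blade runs along the point's own -y from there, and the point's +x is the direction of pressing in (towards the bar)
- brake_press (a point): point where a finger should press the brake lever: on the blade's outer face (the one turned away from the bar), mid-height, 115 mm from the hinge axis; moves with the lever, axes as the blade's. The space outside of it is free
- brake_lever (a joint): angle of the brake lever: 0 = sprung fully out (blade 0.40 rad away from the bar's direction), 0.34 rad = fully in, against its own rigid stop, 20 to 27 mm short of the bar's grip. Grows as it is pressed; the blade turns counter-clockwise seen from above. A spring pushes it out: about 2.1 N at the press point at first, 5.6 N fully in; it springs back by itself when let go
- clutch_stand: bench stand of the clutch lever, fixed to the bench: grey base plate 140 x 240 x 12 mm with two uprights (34 x 16 mm, at y = +-105 mm, up to 124 mm) that carry a level handlebar stub. Origin: centre of the plate's underside, on the bench; z up, y along the bar, the lever is on the -x side of the bar and is pressed in towards +x
- clutch_bar: handlebar stub of the clutch stand: aluminium tube 22 mm thick, 260 mm long, with a black rubber grip 30 mm thick, its axis 110 mm above the bench; a steel clamp carries the lever's pivot 40 mm in front of the bar's axis. Same frame as the stand. Not to be gripped or pressed on
- clutch_hinge (a point): the clutch lever itself: flat aluminium blade 90 mm long, 12 mm thick, 18 mm high, with a plain square end and no ball; the shorter of the two levers. This point lies on the upright hinge axis at the blade's mid-height, 110 mm above the bench and, in the stand's frame, at x = -40 mm, y = -75 mm; the blade runs along the point's own +y from there, and the point's +x is the direction of pressing in (towards the bar)
- clutch_press (a point): point where a finger should press the clutch lever: on the blade's outer face (the one turned away from the bar), mid-height, 65 mm from the hinge axis; moves with the lever, axes as the blade's. The space outside of it is free
- clutch_lever (a joint): angle of the clutch lever: 0 = sprung fully out (blade 0.40 rad away from the bar's direction), 0.34 rad = fully in, against its own rigid stop, 20 to 27 mm short of the bar's grip. Grows as it is pressed; the blade turns clockwise seen from above. A spring pushes it out: about 2.3 N at the press point at first, 6.2 N fully in; it springs back by itself when let go
- connector_a: loose steel coax connector, 22 mm thick, 42 mm tall, standing on the brake stand's plate behind the bar; origin at its foot; leave alone
- connector_b: the like, on the clutch stand's plate behind the bar; leave alone
- screwdriver: screwdriver 170 mm long lying on the bench in front of the stands; leave alone
- phone: phone, 72 x 150 x 9 mm, lying on the bench at the left front; leave alone
- mouse: black computer mouse, 105 x 66 x 35 mm, to the right of the stands; leave alone
- tape: roll of tape, 90 mm across, 19 mm high, to the left of the stands; leave alone
- mug: white mug, 76 mm across, 88 mm tall, to the right of the stands, behind the mouse; leave alone

How it is judged:
On the way, in this order (a step that is already met when the one before it is completed fails the run):
1. the brake lever is pressed fully in by the outside of the fingers and kept there, the clutch lever being out (value of joint brake_lever above 0.31 rad and contact force between the fingers and brake_lever above 2 N and x of the grasp point in the frame of brake_press below 0.003 m and value of joint clutch_lever below 0.06 rad), for 0.6 s.
2. the brake lever is let go and has sprung back out (value of joint each of brake_lever, clutch_lever below 0.06 rad and contact force between the fingers and brake_lever below 0.5 N), for 0.2 s.
3. the clutch lever is pressed fully in by the outside of the fingers (value of joint clutch_lever above 0.31 rad and contact force between the fingers and clutch_lever above 2 N and x of the grasp point in the frame of clutch_press below 0.003 m and value of joint brake_lever below 0.06 rad), for 0.3 s.
At the end, for the whole second after the job is handed in: the clutch lever is held against its stop by the outside of the fingers (the grasp point outside the outer face, joint above 0.31 rad, finger force above 2 N), the brake lever is out (below 0.06 rad), loose things at rest (all of step 3 and linear speed of each of connector_a, connector_b, screwdriver, phone, mouse, tape, mug below 0.05 m/s); the arm keeps its last pose, push and grip.
It fails at once if a lever is forced (finger force over 60 N) (contact force between the fingers and brake_lever above 60 N or contact force between the fingers and clutch_lever above 60 N).
It fails at once if the fingers press on or grip a bar (over 3 N) (contact force between the fingers and brake_bar above 3 N or contact force between the fingers and clutch_bar above 3 N).
It fails at once if a loose thing is pushed about or lifted (over 25 mm from its start) (distance of any of connector_a, connector_b, screwdriver, phone, mouse, tape, mug from where it was at the start of the episode above 0.025 m).
It also fails if it takes over 58 s, if anything falls off the work surface, if the arm or the gripper's body presses on something with over 40 N, if the wrist force passes 120 N, or if a joint passes its speed limit or range.

## Working session

There is one attempt and no reset: what is moved stays moved. The work goes in short steps, Python scripts to look and compute and a shell command to move; the robot and the scene stay as the last step left them, time stands still between calls to the robot, and variables do not carry over. Pictures are saved under pics/ and viewed, about 8 in all and at most 12, crops included, and the job is handed in when it is done.

```bash
mkdir -p pics; cat > h.py <<'E'
import numpy as np, cv2
from plant import readout, vision
def grab(n,f):
    d=vision.get_image(n); cv2.imwrite('pics/'+f,d['pixels'][:,:,::-1]); np.savez('pics/'+f[:-4]+'.npz',**{k:np.array(v) for k,v in d.items()}); return d
def load(f): return dict(np.load('pics/'+f+'.npz'))
def onplane(d,uv,z):
    K=np.array([[d['fx'],0,d['cx']],[0,d['fy'],d['cy']],[0,0,1.]])
    p=cv2.undistortPoints(np.array(uv,float).reshape(-1,1,2),K,np.array(d['D'],float))[:,0]
    T=np.array(d['T']); r=np.c_[p[:,0],-p[:,1],-np.ones(len(p))]@T[:3,:3].T
    o=T[:3,3]; return o+r*((z-o[2])/r[:,2])[:,None]
def proj(d,P):
    K=np.array([[d['fx'],0,d['cx']],[0,d['fy'],d['cy']],[0,0,1.]])
    T=np.array(d['T']); q=(np.array(P,float).reshape(-1,3)-T[:3,3])@T[:3,:3]; q=q*[1,-1,-1]
    return cv2.projectPoints(q,np.zeros(3),np.zeros(3),K,np.array(d['D'],float))[0][:,0]
E
python3 - <<'E'
from h import *
for n in('top','scene'):
    d=grab(n,n+'1.png'); print(n,d['fx'],d['cx'],d['cy'],d['D'],np.round(d['T'],3).tolist())
print(readout.get_state())
E
```

```text
top 537.1812277117963 325.8945249737709 238.22342343826253 [-0.13790751  0.          0.          0.          0.        ] [[-0.001, 0.998, -0.058, 0.411], [-1.0, -0.002, -0.006, -0.004], [-0.006, 0.058, 0.998, 1.303], [0.0, 0.0, 0.0, 1.0]]
scene 517.110969456608 321.36921791224927 234.17066475632035 [-0.13232197  0.          0.          0.          0.        ] [[0.434, -0.617, 0.656, 1.327], [0.901, 0.283, -0.33, -0.402], [0.018, 0.734, 0.679, 0.954], [0.0, 0.0, 0.0, 1.0]]
{'t': 0.1, 'qpos': array([ 1.0174814 ,  0.42666886,  0.07385912,  1.60657816, -0.03409433,
        1.11079781, -0.06706323]), 'joint_velocities': array([-7.46076953e-04, -7.59926603e-04, -2.73504027e-04,  1.04229256e-05,
       -1.24052102e-03, -1.53943306e-03,  6.94170024e-04]), 'joint_torque': array([ 7.43274955e-03, -9.51531887e+01,  3.77126589e+00, -4.64406896e+01,
        1.95933430e-02,  6.48147514e-03,  1.36889453e-04]), 'tool_pos': array([ 0.26504399, -0.62036584,  0.2306657 ]), 'eef_rot': array([ 9.79685565e-01,  2.00538868e-01, -1.64151290e-04, -5.73335867e-04]), 'ft_force': array([0.88588864, 0.36502912, 0.4679952 ]), 'moment': array([-0.01612354, -0.00076336, -0.05556807]), 'width': 0.9966618717648432}
```

View pics/top1.png

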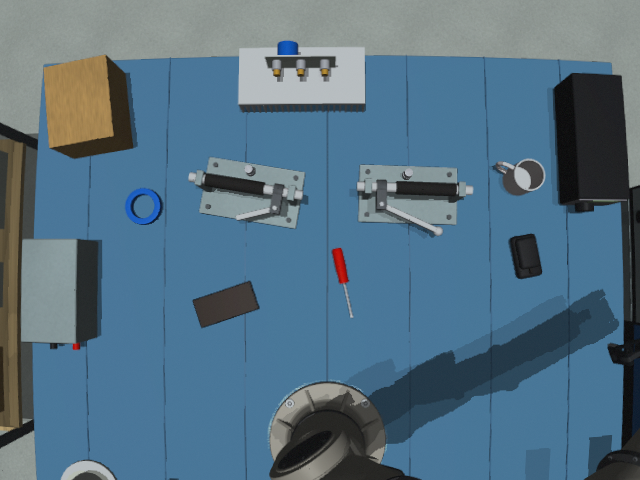

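View pics/scene1.png

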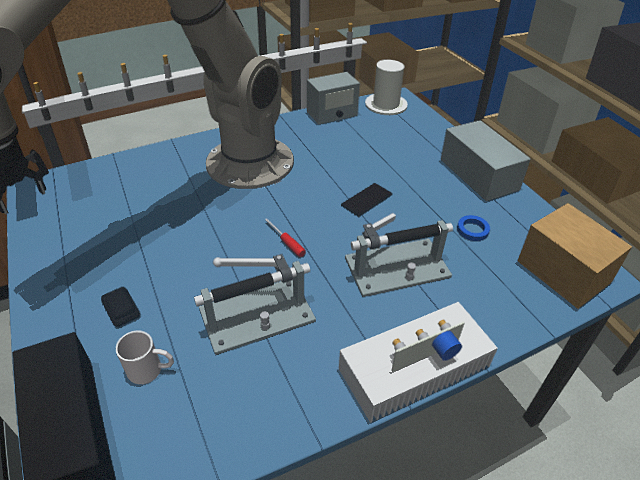

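```bash
python3 - <<'E'
from h import *
a=cv2.imread('pics/top1.png')
f=lambda x,y:cv2.resize(a[y:y+84,x:x+125],None,fx=6.4,fy=6.4*0.55/0.55,interpolation=cv2.INTER_CUBIC)[:300*2]
A=cv2.resize(a[153:238,352:480],None,fx=6,fy=6)[:, :]; B=cv2.resize(a[153:238,184:312],None,fx=6,fy=6)
cv2.imwrite('pics/c1.png',A); cv2.imwrite('pics/c2.png',B)
E
```

```text
(no output)
```

View pics/c1.png

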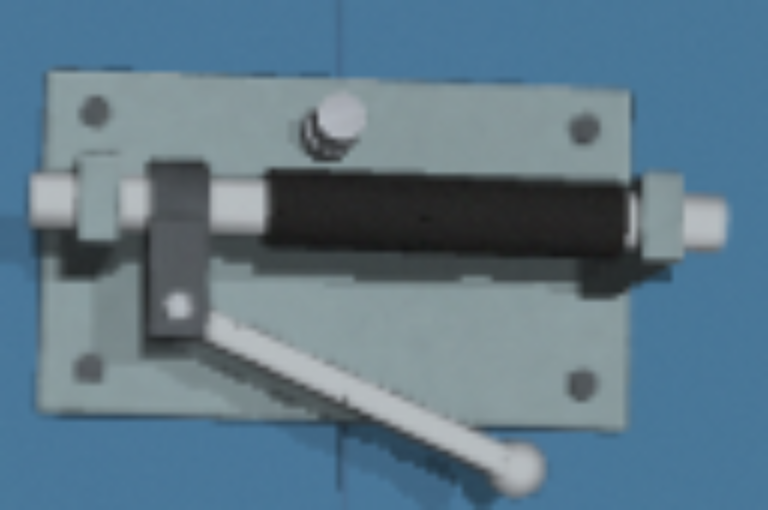

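View pics/c2.png

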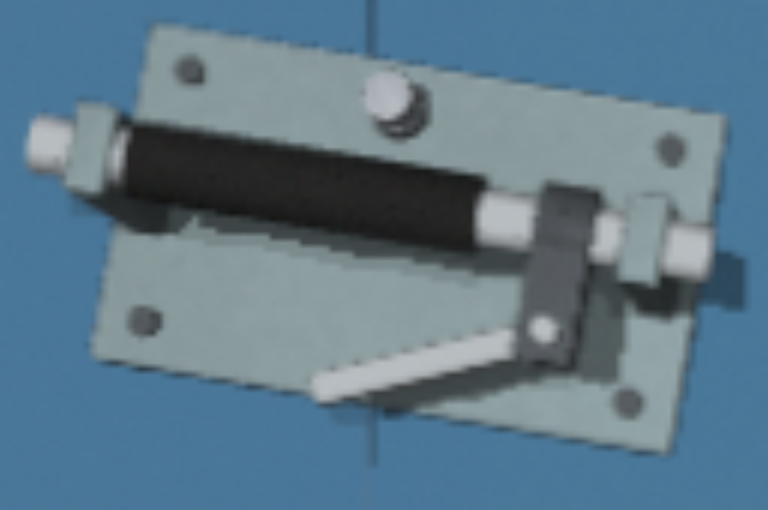

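The brake stand is on the right and its ball is at about (438,231). The clutch stand is on the left, with the blade tip at about (237,218).

```bash
cat > fit.py <<'E'
from h import *
d=load('top1')
R=lambda a:np.array([[np.cos(a),-np.sin(a)],[np.sin(a),np.cos(a)]])
def run(name,off,corn,ends,hinge,tip,s):
    f=lambda p:(np.array(p,float).reshape(-1,2)+.5)/6-.5+off
    C=onplane(d,f(corn),.012)[:,:2]; E=onplane(d,f(ends),.110)[:,:2]
    H=onplane(d,f(hinge),.125)[0,:2]; t=onplane(d,f(tip),.110)[0,:2]
    # corner order: (+x,+y),(+x,-y),(-x,-y),(-x,+y)
    M=np.array([[.07,.12],[.07,-.12],[-.07,-.12],[-.07,.12],[0,.13],[0,-.13],[-.04,s*.075]])
    W=np.vstack([C,E,H]); Mc=M-M.mean(0); Wc=W-W.mean(0)
    a=np.arctan2((Mc[:,0]*Wc[:,1]-Mc[:,1]*Wc[:,0]).sum(),(Mc*Wc).sum()); o=W.mean(0)-R(a)@M.mean(0)
    print(name,'origin',o.round(4),'yaw',np.degrees(a).round(2),'resid mm',((M@R(a).T+o-W)*1e3).round(1).tolist())
    print(' barlen',np.linalg.norm(E[0]-E[1]).round(4))
    h=o+R(a)@[-.04,s*.075]; L,p=(.14,.115) if s>0 else (.09,.065)
    print(' hinge',h.round(4),'tip meas',t.round(4))
    for q in(0,.34):
        b=a+(-s*(.4-q)); # blade dir -s*y, at q=0 turned 0.4 away from the bar
        print(' q',q,'tip',(h+R(b)@[0,-s*L]).round(4),'press',(h+R(b)@[-.006,-s*p]).round(4),'n+x',R(b)[:,0].round(3), 'ang',np.degrees(b).round(1))
run('brake',[352,153],[(48,70),(631,92),(626,430),(38,412)],[(30,201),(728,222)],[(178,305)],[(520,467)],1)
run('clutch',[184,153],[(153,25),(727,117),(670,453),(92,357)],[(28,144),(713,251)],[(543,329)],[(318,388)],-1)
E
python3 fit.py
```

```text
brake origin [ 0.5936 -0.196 ] yaw -1.85 resid mm [[0.7, 0.3], [1.2, -1.2], [-0.3, -1.6], [0.0, -0.1], [0.1, -0.2], [-1.0, 3.3], [-0.7, -0.4]]
 barlen 0.2635
 hinge [ 0.5561 -0.1198] tip meas [ 0.498  -0.2484]
 q 0 tip [ 0.4974 -0.2469] press [ 0.5025 -0.2217] n+x [ 0.908 -0.419] ang -24.8
 q 0.34 tip [ 0.5432 -0.2592] press [ 0.5395 -0.2337] n+x [ 0.996 -0.092] ang -5.3
clutch origin [0.5997 0.1843] yaw -9.45 resid mm [[1.0, 1.0], [1.4, -0.3], [-0.3, 0.0], [-0.6, 1.3], [-0.3, -2.4], [-0.8, 0.7], [-0.4, -0.3]]
 barlen 0.263
 hinge [0.548  0.1169] tip meas [0.5283 0.203 ]
 q 0 tip [0.527  0.2044] press [0.527  0.1787] n+x [0.972 0.233] ang 13.5
 q 0.34 tip [0.5574 0.2064] press [0.5488 0.1822] n+x [ 0.995 -0.105] ang -6.0
```

Measurements agree to 1–3 mm: both bars come out about 263 mm long against 260, and the tips match. Both levers, when fully in, face about −5 to −6°, so I'll use one tool yaw for both. That means shutting the fingers and turning about −29°.

```bash
python3 -m pendant '[[[0.0145,0.034,0],[0,0,-2.4]],[[0.0145,0.034,0],[0,0,-2.4]],[[0.0145,0.034,0],[0,0,-2.4]],[[0.0145,0.034,0],[0,0,-2.4]],[[0.0145,0.034,0],[0,0,-2.4]],[[0.0145,0.034,0],[0,0,-2.4]],[[0.0145,0.034,0],[0,0,-2.4]],[[0.0145,0.034,0],[0,0,-2.4]],[[0.0145,0.034,0],[0,0,-2.4]],[[0.0145,0.034,0],[0,0,-2.4]],[[0.0145,0.034,0],[0,0,-2.4]],[[0.0145,0.034,0],[0,0,-2.4]]]' 0 40; cat > st.py <<'E'
from h import *
from scipy.spatial.transform import Rotation as Ro
s=readout.get_state(); r=Ro.from_quat(s['eef_rot']).as_matrix()
print('t',round(s['t'],2),'pos',s['tool_pos'].round(4),'toolx yaw',np.degrees(np.arctan2(r[1,0],r[0,0])).round(1),'z',r[:,2].round(3),'F',s['ft_force'].round(1),'w',round(s['width'],3))
E
python3 st.py
```

```text
t: 1.1
tool_pos: [0.4349, -0.199, 0.2265]
eef_rot: [0.998, -0.067, -0.003, -0.002]
ft_force: [1.3, -1.5, -0.2]
width: 0.0
t 1.1 pos [ 0.4349 -0.199   0.2265] toolx yaw -7.7 z [-0.006  0.004 -1.   ] F [ 1.3 -1.5 -0.2] w 0.0
```

```bash
python3 -m pendant '[[[0.005,-0.007,-0.02],[0,0,0.6]],[[0.003,-0.007,-0.025],[0,0,0.6]],[[0.003,-0.006,-0.03],[0,0,0.6]],[[0,-0.004,-0.03],[0,0,0]],[[0,-0.002,-0.02],[0,0,0]],[[0,0,-0.006],[0,0,0]],[[0,0,0],[0,0,0]],[[0,0,0],[0,0,0]]]'; python3 st.py; python3 -c "
from h import *
grab('top','top2.png');d=grab('wrist','w2.png')
a=cv2.imread('pics/top2.png')[150:270,340:500];b=d['pixels'][:,:,::-1]
cv2.imwrite('pics/v2.png',np.hstack([cv2.resize(a,(400,300),interpolation=2),cv2.resize(b,(400,300))]))"
```

```text
t: 1.77
tool_pos: [0.4505, -0.2148, 0.0921]
eef_rot: [0.999, -0.045, -0.001, -0.003]
ft_force: [0.2, -0.4, 1.3]
width: 0.004
t 1.77 pos [ 0.4505 -0.2148  0.0921] toolx yaw -5.2 z [-0.002  0.006 -1.   ] F [ 0.2 -0.4  1.3] w 0.004
```

View pics/v2.png

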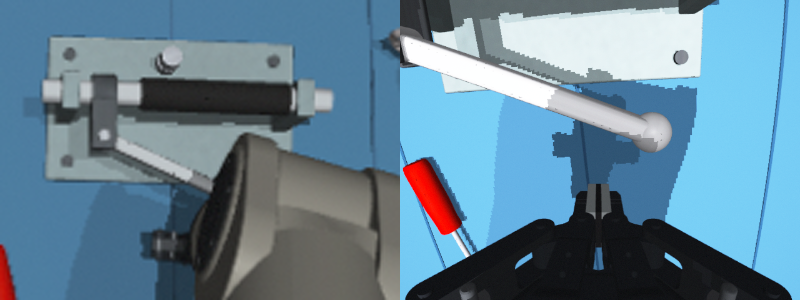

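The wrist view shows the shut fingers at about (598,205), in front of the blade and left of the ball at (652,132). Pressing in now.

```bash
python3 -m pendant '[[[0.015,-0.002,0],[0,0,0]],[[0.015,-0.002,0],[0,0,0]],[[0.01,-0.001,0],[0,0,0]],[[0.006,-0.001,0],[0,0,0]],[[0.006,-0.001,0],[0,0,0]],[[0.006,-0.001,0],[0,0,0]],[[0.006,-0.001,0],[0,0,0]],[[0.003,0,0],[0,0,0]],[[0,0,0],[0,0,0]]]'; python3 st.py
```

```text
t: 2.62
tool_pos: [0.5191, -0.2267, 0.0986]
eef_rot: [0.999, -0.047, 0.0, -0.001]
ft_force: [-4.8, 2.3, 0.7]
width: 0.001
t 2.62 pos [ 0.5191 -0.2267  0.0986] toolx yaw -5.4 z [ 0.     0.002 -1.   ] F [-4.8  2.3  0.7] w 0.001
```

```bash
python3 -m pendant '[[[0.003,0,-0.002],[0,0,0]],[[0.003,0,-0.002],[0,0,0]],[[0.002,0,-0.001],[0,0,0]],[[0,0,0],[0,0,0]]]'; python3 -m pendant '[[[0.002,0,0],[0,0,0]],[[0.002,0,0],[0,0,0]],[[0,0,0],[0,0,0]]]'
```

```text
t: 2.95
tool_pos: [0.5257, -0.2272, 0.0942]
eef_rot: [0.999, -0.048, -0.001, -0.001]
ft_force: [-5.3, 1.3, 0.6]
width: 0.002
t: 3.2
tool_pos: [0.5274, -0.2274, 0.0942]
eef_rot: [0.999, -0.048, -0.003, -0.001]
ft_force: [-5.9, 1.7, 2.2]
width: -0.002
```

```bash
python3 -m pendant '[[[0.002,0,0],[0,0,0]],[[0.002,0,0],[0,0,0]],[[0,0,0],[0,0,0]]]';python3 -m pendant '[[[0.003,0,0],[0,0,0]],[[0.003,0,0],[0,0,0]],[[0.002,0,0],[0,0,0]]]'
```

```text
t: 3.45
tool_pos: [0.5273, -0.2274, 0.0941]
eef_rot: [0.999, -0.049, -0.006, -0.001]
ft_force: [-4.5, 1.6, 4.6]
width: -0.002
t: 3.7
tool_pos: [0.5281, -0.2275, 0.0938]
eef_rot: [0.999, -0.05, -0.012, -0.002]
ft_force: [-16.1, 3.0, 13.2]
width: -0.001
```

```bash
python3 -m pendant '[[[0.002,0,0],[0,0,0]],[[0.002,0,0],[0,0,0]],[[0.002,0,0],[0,0,0]],[[0.002,0,0],[0,0,0]]]';python3 st.py; python3 -c "
from h import *
grab('top','top3.png');d=grab('wrist','w3.png')
a=cv2.imread('pics/top3.png')[150:270,340:500];b=d['pixels'][:,:,::-1]
cv2.imwrite('pics/v3.png',np.hstack([cv2.resize(a,(400,300),interpolation=2),cv2.resize(b,(400,300))]))"
```

```text
t: 4.03
tool_pos: [0.5277, -0.2274, 0.0941]
eef_rot: [0.999, -0.051, -0.02, -0.003]
ft_force: [-15.0, 1.2, 9.6]
width: 0.002
t 4.03 pos [ 0.5277 -0.2274  0.0941] toolx yaw -5.8 z [-0.039  0.007 -0.999] F [-15.    1.2   9.6] w 0.002
```

View pics/v3.png

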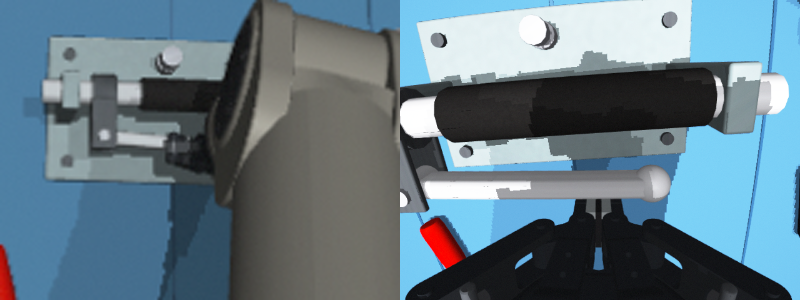

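The lever is fully in: the blade at (420–650,185) is almost parallel to the bar, and the gap is visible. I'll keep pressing for over a second and correct the slight tilt.

```bash
python3 -m pendant '[[[0.002,0,0],[0,-0.3,0]],[[0.002,0,0],[0,-0.3,0]],[[0.002,0,0],[0,-0.3,0]],[[0.002,0,0],[0,-0.3,0]],[[0.002,0,0],[0,-0.3,0]],[[0.002,0,0],[0,-0.3,0]]]';python3 st.py;  python3 -m pendant '[[[0.002,0,0],[0,-0.2,0]],[[0.002,0,0],[0,-0.2,0]],[[0.002,0,0],[0,-0.2,0]],[[0.002,0,0],[0,-0.2,0]],[[0.002,0,0],[0,-0.2,0]],[[0.002,0,0],[0,-0.2,0]],[[0.002,0,0],[0,-0.2,0]]]';python3 st.py
```

```text
t: 4.63
tool_pos: [0.5279, -0.2273, 0.0939]
eef_rot: [0.999, -0.052, -0.014, -0.004]
ft_force: [-14.9, 1.0, 8.3]
width: -0.001
t 4.63 pos [ 0.5279 -0.2273  0.0939] toolx yaw -6.0 z [-0.027  0.01  -1.   ] F [-14.9   1.    8.3] w -0.001
t: 5.22
tool_pos: [0.528, -0.2272, 0.0939]
eef_rot: [0.998, -0.054, -0.013, -0.006]
ft_force: [-14.6, 1.2, 9.8]
width: -0.004
t 5.22 pos [ 0.528  -0.2272  0.0939] toolx yaw -6.2 z [-0.025  0.014 -1.   ] F [-14.6   1.2   9.8] w -0.004
```

```bash
python3 -m pendant '[[[-0.006,0,0],[0,-0.3,0]],[[-0.01,0,0],[0,-0.3,0]],[[-0.01,0.001,0],[0,-0.3,0]],[[-0.012,0.001,0],[0,-0.3,0]],[[-0.012,0.001,0],[0,-0.3,0]],[[-0.015,0.001,0],[0,0,0]],[[-0.015,0.001,0],[0,0,0]],[[-0.01,0,0],[0,0,0]],[[0,0,0],[0,0,0]],[[0,0,0],[0,0,0]],[[0,0,0],[0,0,0]],[[0,0,0],[0,0,0]]]';python3 st.py; python3 -c "
from h import *
grab('scene','s4.png');d=grab('wrist','w4.png')
a=cv2.imread('pics/s4.png')[190:370,140:380];b=d['pixels'][:,:,::-1]
cv2.imwrite('pics/v4.png',np.hstack([cv2.resize(a,(400,300),interpolation=2),cv2.resize(b,(400,300))]))"
```

```text
t: 6.22
tool_pos: [0.4343, -0.2203, 0.0961]
eef_rot: [0.999, -0.053, 0.005, -0.007]
ft_force: [1.0, 0.3, -0.2]
width: 0.0
t 6.22 pos [ 0.4343 -0.2203  0.0961] toolx yaw -6.1 z [ 0.011  0.013 -1.   ] F [ 1.   0.3 -0.2] w 0.0
```

View pics/v4.png

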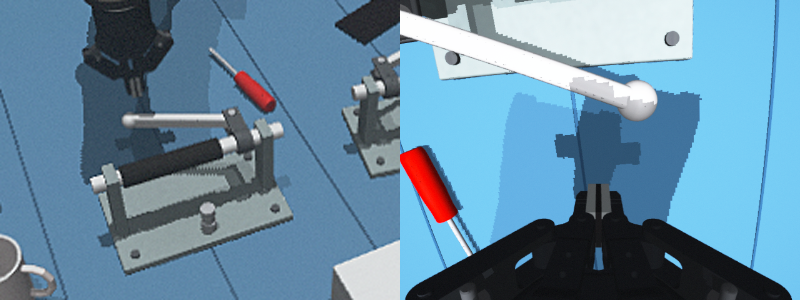

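The brake lever is back out: the ball is at (638,100) in the wrist view and contact force is about 0. Moving over to the clutch lever.

```bash
python3 -m pendant '[[[0,0,0.03],[0,0,0]],[[0,0,0.035],[0,0,0]],[[0.003,0.02,0.03],[0,0,0]],[[0.003,0.032,0],[0,0,0]],[[0.003,0.034,0],[0,0,0]],[[0.003,0.034,0],[0,0,0]],[[0.003,0.034,0],[0,0,0]],[[0.003,0.034,0],[0,0,0]],[[0.003,0.034,0],[0,0,0]],[[0.003,0.034,0],[0,0,0]],[[0.003,0.034,0],[0,0,0]],[[0.003,0.034,0],[0,0,0]],[[0.003,0.034,0],[0,0,0]],[[0,0.025,0],[0,0,0]],[[0,0.01,0],[0,0,0]],[[0,0,0],[0,0,0]]]';python3 st.py
```

```text
t: 7.65
tool_pos: [0.4695, 0.1956, 0.1969]
eef_rot: [0.998, -0.053, 0.007, -0.01]
ft_force: [0.0, -0.9, -0.9]
width: -0.003
t 7.65 pos [0.4695 0.1956 0.1969] toolx yaw -6.1 z [ 0.016  0.019 -1.   ] F [ 0.  -0.9 -0.9] w -0.003
```

```bash
python3 -m pendant '[[[0,-0.004,-0.02],[-0.4,0.3,0]],[[0,-0.004,-0.025],[-0.4,0.3,0]],[[0,-0.004,-0.025],[-0.3,0.3,0]],[[0,-0.002,-0.02],[0,0,0]],[[0,0,-0.01],[0,0,0]],[[0,0,-0.004],[0,0,0]],[[0,0,0],[0,0,0]],[[0,0,0],[0,0,0]]]';python3 st.py; python3 -c "
from h import *
grab('scene','s5.png');d=grab('wrist','w5.png')
a=cv2.imread('pics/s5.png')[150:330,280:520];b=d['pixels'][:,:,::-1]
cv2.imwrite('pics/v5.png',np.hstack([cv2.resize(a,(400,300),interpolation=2),cv2.resize(b,(400,300))]))"
```

```text
t: 8.32
tool_pos: [0.4715, 0.1807, 0.0902]
eef_rot: [0.999, -0.053, 0.001, -0.0]
ft_force: [-0.6, -0.1, -0.7]
width: -0.001
t 8.32 pos [0.4715 0.1807 0.0902] toolx yaw -6.1 z [ 0.002  0.    -1.   ] F [-0.6 -0.1 -0.7] w -0.001
```

View pics/v5.png

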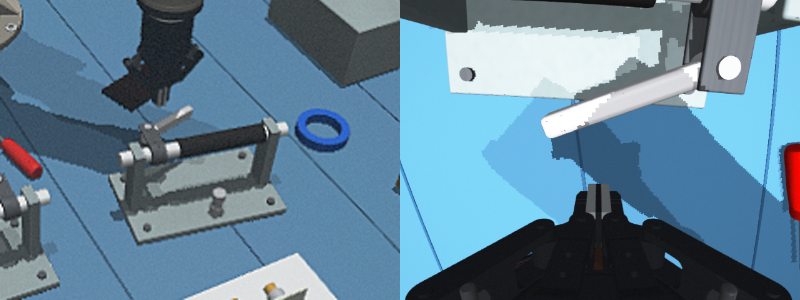

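The fingers at (598,205) point at the blade between its tip (548,128) and the hinge pin (730,67). Pressing in.

```bash
python3 -m pendant '[[[0.015,0,0],[0,0,0]],[[0.012,0,0],[0,0,0]],[[0.008,0,0],[0,0,0]],[[0.006,0,-0.001],[0,0,0]],[[0.005,0,-0.001],[0,0,0]],[[0.005,0,-0.001],[0,0,0]],[[0.003,0,-0.001],[0,0,0]],[[0,0,0],[0,0,0]]]';python3 st.py; python3 -m pendant '[[[0.003,0,0],[0,-0.1,0]],[[0.003,0,0],[0,-0.1,0]],[[0.002,0,0],[0,-0.1,0]]]'
```

```text
t: 9.08
tool_pos: [0.5293, 0.1824, 0.0901]
eef_rot: [0.999, -0.052, 0.003, -0.001]
ft_force: [-4.2, -0.6, 2.6]
width: -0.0
t 9.08 pos [0.5293 0.1824 0.0901] toolx yaw -6.0 z [ 0.006  0.002 -1.   ] F [-4.2 -0.6  2.6] w -0.0
t: 9.33
tool_pos: [0.5356, 0.1827, 0.0897]
eef_rot: [0.999, -0.052, 0.004, -0.001]
ft_force: [-5.6, -0.3, 5.2]
width: 0.003
```

```bash
python3 -m pendant '[[[0.002,0,0],[0,-0.1,0]],[[0.002,0,0],[0,-0.1,0]],[[0.002,0,0],[0,-0.1,0]],[[0.002,0,0],[0,-0.1,0]]]'; python3 -m pendant '[[[0.002,0,0],[0,-0.2,0]],[[0.002,0,0],[0,-0.2,0]],[[0.002,0,0],[0,-0.2,0]],[[0.002,0,0],[0,-0.2,0]]]';python3 st.py
```

```text
t: 9.67
tool_pos: [0.537, 0.1826, 0.0887]
eef_rot: [0.999, -0.051, 0.002, 0.001]
ft_force: [-16.0, -0.1, 10.7]
width: 0.002
t: 10.0
tool_pos: [0.537, 0.1826, 0.0877]
eef_rot: [0.999, -0.049, 0.003, 0.003]
ft_force: [-15.0, -0.7, 11.3]
width: -0.0
t 10.0 pos [0.537  0.1826 0.0877] toolx yaw -5.6 z [ 0.006 -0.006 -1.   ] F [-15.   -0.7  11.3] w -0.0
```

```bash
python3 -m pendant '[[[0.002,0,0.0005],[0,-0.1,0]],[[0.002,0,0.0005],[0,-0.1,0]],[[0.002,0,0.0005],[0,-0.1,0]],[[0.0025,0,0.0005],[0,-0.1,0]]]';python3 -c "
from h import *
d=grab('wrist','w6.png');a=grab('scene','s6.png')['pixels'][:,:,::-1]
for i in range(6): vision.get_image('wrist')
cv2.imwrite('pics/v6.png',np.hstack([cv2.resize(a,(400,300)),cv2.resize(d['pixels'][:,:,::-1],(400,300))]))"; python3 st.py
```

```text
t: 10.33
tool_pos: [0.537, 0.1824, 0.0878]
eef_rot: [0.999, -0.048, 0.0, 0.005]
ft_force: [-16.7, 0.1, 7.7]
width: -0.001
t 10.73 pos [0.5369 0.1824 0.0878] toolx yaw -5.5 z [-0.    -0.011 -1.   ] F [-16.    1.3   7.9] w -0.002
```

View pics/v6.png

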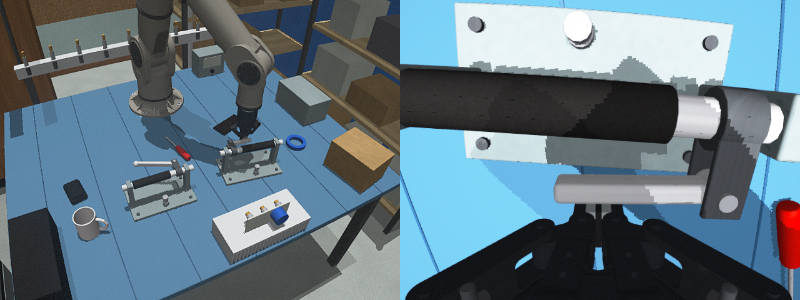

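The clutch blade (560–705,188) is almost parallel to the bar, with a clear gap to the grip, and the fingers are on its outer side. The push holds steady at 16 N with no new command, the brake lever is out, and nothing else has moved. Handing in.

```bash
python3 -c "
from plant import job_done; print(job_done())"; python3 st.py
```

```text
the job is handed in; nothing more can be done
None
the job is handed in; nothing more can be done
```

I checked both levers with the outside of the shut fingers and handed the job in at about 10.7 s. No verdict came back.

- **Brake lever:** I pressed it in until it met its stop at tool x ≈ 0.528, where it stopped moving and the force rose to about 15 N. I held it there for over 1.2 s, then let go. The pictures showed it sprung right back out, with the wrist force back near zero.
- **Clutch lever:** I pressed it to its stop at tool x ≈ 0.537, where I had predicted it, and handed in while still holding it.
- **Last checks:** The clutch push stayed steady at about 16 N for 0.4 s with no new command. The wrist view showed a clear gap between blade and grip. The brake lever was out, and nothing else looked moved.
- **What I could not confirm:** The lever angles can't be read directly, so "fully in" rests on the stop positions, the force rise and the pictures. The fingers also picked up a small vertical friction force of about 8–13 N and a tilt of up to about 2° while pressing. I corrected most of the tilt along the way.

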